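# Free the jammed graphite spacers from the mould bed

## Task

The graphite spacers are jammed under the bridge of the steel mould bed: first take the wooden paddle off the bed and lay it flat on the cork mat, then hold the wooden knocking block and with its end drive every spacer right out from under the bridge, not touching a spacer with the gripper until it is out. Lay the block back flat on the mat beside the paddle and put all the spacers in the aluminium tray, each on the tray floor, none on top of another. Leave the jar and the steel cone mould where they stand.

Things in the scene. Friction and masses are not known exactly. Their poses are not given: they have to be found in the camera images.
- bed: Fixed steel mould bed. Origin at table level under the centre of the bridge; x along the lanes (-x towards the robot), y across them, z up. Plate 10 mm thick, x = -137.5 to +37.5 mm, y = -155 to +155 mm. Its -x side is an open flat area 110 mm deep: the paddle lies there at the start, and spacers driven to -x come to lie there. The lanes are open at +x too.
- bridge (a point): Middle of the bridge's top, 52 mm above the table. The bridge is a grey painted steel bar across the bed: x = -25 to +25 mm, y = -154 to +154 mm, underside 44 mm above the table, with brass screw heads up to 63 mm. It stands on five posts 20 mm wide at y = -144, -72, 0, +72, +144 mm, leaving four lanes 52 mm wide and 34 mm high.
- lane_1 (a point): Centre of the lane at y = -108 mm, under the bridge, 25 mm above the table; spacer_1 is jammed here if present. In the middle of each lane a brass spring shoe, 20 mm across, presses down on the spacer with about 8 N: pushing takes 5 to 20 N until its tail has passed the shoe, which then hangs 38 mm above the table. The block can follow through the lane.
- lane_2 (a point): The same for the lane at y = -36 mm (spacer_2).
- lane_3 (a point): The same for the lane at y = +36 mm (spacer_3).
- lane_4 (a point): The same for the lane at y = +108 mm (spacer_4).
- spacer_1: Dark graphite spacer, 64 x 44 x 30 mm (x, y, z), 0.14 to 0.28 kg. Origin at its centre. Starts flat on the bed plate under the bridge, x along the lane, its ends showing 2 to 12 mm past the bridge. It is out from under the bridge when its centre is 57 mm or more from the lane's centre. Three or four of the four spacers are present.
- spacer_2: As spacer_1, in lane_2.
- spacer_3: As spacer_1, in lane_3.
- spacer_4: As spacer_1, in lane_4.
- paddle: Wooden paddle, 200 mm long, 0.12 kg. Origin on the underside of the handle, 14 mm from the blade; x runs along the handle away from the blade, z up when flat. Blade: 90 mm long, 64 mm wide, 12 mm thick, from x = -104 to -14 mm. Handle: 24 mm wide, 14 mm thick, from x = -14 to +96 mm. Balances near x = -24 mm. Starts flat on the bed plate, across its open side.
- block: Wooden knocking block, a plain bar 170 x 34 x 22 mm (x, y, z) of 0.1 kg with dark ends. Origin at its centre. At the start it lies flat on the mat, near the edge away from the bed.
- mat: Fixed cork mat, 260 x 220 x 4 mm (x, y, z) to the right of the bed. Origin at the centre of its underside, on the table. The paddle fits lengthwise along its x on the half nearer the bed (about y = +55 mm), the block on the other half (about y = -55 mm).
- tray: Fixed open aluminium tray, 300 x 150 x 30 mm outside (x, y, z), walls and floor 5 mm thick, left of the bed. Origin at the centre of its underside. Four spacers fit in a row along its x, long side along x, 72 mm from centre to centre.
- jar: Bystander: glass jar, 68 mm across, 90 mm tall. Origin at the centre of its underside.
- cone_mould: Bystander: steel cone mould, 90 mm across, 60 mm tall. Origin at the centre of its underside.
Not all that is in view belongs to the job. What is shaped like the spacer_1 but white is not meant. There is more than one size of the block; the one meant has the size given above.

How it is judged:
By the outcome, as a careful person would: the job done as asked, in the order asked, and still so for the second after the job is handed in, with the robot touching nothing.
Of spacer_1, spacer_2, spacer_3, spacer_4 only 3 to 4 are there at a start; the rules pass over those that are not, and their reading is None.
At some moment in a run one of block, paddle may be knocked a few centimetres aside while the robot is not near it.
Once in a run the grip may slacken for a moment while it holds something.
It also fails if it takes over 210 s, if anything falls off the work surface, if the arm or the gripper's body presses on something with over 40 N, if the wrist force passes 120 N, or if a joint passes its speed limit or range.

## Robot

A 6-joint arm with a two-finger parallel gripper is mounted at the origin on the work surface. World frame = base frame: x ahead of the robot, y to its left, z up, the work surface at z = 0. Lengths are in m, angles in degrees, forces in N, time in s.
With the tool pointing down it reaches from about 0.4 to 0.925 m from the base axis. Payload 12.5 kg.
Tool frame: the origin (TCP) lies midway between the tips of the shut fingers; the grasp point (between the pads) lies 19 mm behind it; z points along the fingers, y is the line along which they close (so a half turn about z gives the same grasp; the last joint's range is limited). The gripper opens to 95 mm and grips with 3 to 60 N. Pads are 20 mm wide; open, the fingers measure 119 mm over their backs; the gripper's body (75 mm by 180 mm) begins 59 mm behind the grasp point.
Start: joints at [70.153, 28.126, 89.318, -0, 62.55, -6.05], TCP at [0.149, 0.607, 0.215] pointing down, gripper open.
Joint ranges: [-177.58, 177.58], [-47.91, 125.51], [2.72, 160], [-65.01, 245.01], [3.68, 167.84], [-153.87, 153.87]. Speed limits (degrees/s): [127.2, 127.2, 159.86, 180, 180, 180].

## Interface

Orientations are given as [roll, pitch, yaw] about the fixed x, y, z axes, in that order (R = Rz(yaw) Ry(pitch) Rx(roll)).
In Python, from bench import robot gives the robot as it stands.
- The arm moves only by the shell command python3 -m crank 'ROWS' [OPENING] [FORCE]. ROWS is JSON, one flat list of numbers, 4 for each row, row after row: the shift along the tool's x, y, z in m, then the turn about the tool's z in degrees. A call has 1 to 8 rows; each row shifts and turns the commanded pose from where the row before left it, along the tool's axes as they then stand; what a row does not reach is not made up. A row lasts 1/10 s, in which the tool goes at most 50 mm and 8.59 degrees, less where a joint would pass 70% of its speed; a pose out of reach is approached as far as the arm can. A call is refused whole if a number of a shift passes 0.05 or a number of a turn 8.59, either way. A call with a gripper value outside its range is refused whole. OPENING is the finger opening in m, from 0 to 0.0951, set as the call begins (- or left out, the last holds). The fingers move at their own pace and stop on an object; FORCE is the grip in N (left out, the last holds). Time passes only in rows, so rows that do not move let the fingers close. It gives the time, the measured TCP pose, the force, the opening and the grip force at its end, in the units of the state.
- robot.get_obs(): the state, without advancing time (a new reading comes with each control period).
- robot.get_image(name): name is "scene" or "top" or "wrist"; returns the picture (480x640x3 uint8, blue, green, red); there is no depth.
- robot.camera_model(name): a dict with "K" (3x3 intrinsics, pixels), "origin" and "attitude" of the camera in the world. Camera axes: x right, y up, looking along -z (the intrinsics and any distortion apply to the point x, -y, -z); pixel columns grow to the right and rows downward; lengths in m; the calibration is good to about 2 mm. A picture is of the moment at which its call begins: read the wrist's pose just before it. camera_model takes no time and is no camera call; for the wrist camera it gives the pose at the moment of the call.
- robot.hand_in(): hands the job in; it is judged then, once.
The state is a dict: "time_s": time; "joint_pos": joint angles; "qvel": joint speeds; "tau": joint torques, N m; "eef_pos": TCP position; "ee_rot": TCP orientation; "wrist_force": force on the tool from outside, world axes, zero at the start; "wrist_torque": the same for the moment, N m; "opening": finger opening in m; "gripper_force": force on a finger pad.
Only numpy, scipy, OpenCV 4.12 (cv2) and the standard library are available. Lean on these libraries where they do the work, as an engineer would, in place of code of your own. Each camera call takes 0.05 s, during which the arm holds its last target. There are 200 camera calls.

## Working session

There is one attempt and no reset: what is moved stays moved. The work goes in short steps, Python scripts to look and compute and a shell command to move; the robot and the scene stay as the last step left them, time stands still between calls to the robot, and variables do not carry over. Pictures are saved under pics/ and viewed, at most 14 in all, crops included, and the job is handed in when it is done.

```bash
ls; mkdir -p pics
python3 - <<'E'
from bench import robot
import cv2, numpy as np
o=robot.get_obs(); print({k:np.round(v,3).tolist() for k,v in o.items()})
for n in("top","scene"):
    im=robot.get_image(n); cv2.imwrite(f"pics/{n}0.png",im)
    m=robot.camera_model(n); print(n,m)
print(robot.camera_model("wrist"))
E
```

```text
pics
{'time_s': 0.0, 'joint_pos': [70.153, 28.164, 89.351, -0.001, 62.551, -6.051], 'qvel': [0.098, 0.019, 0.04, -0.027, 0.045, -0.026], 'tau': [-0.001, -61.266, -25.817, 0.069, 0.048, -0.0], 'eef_pos': [0.149, 0.607, 0.214], 'ee_rot': [-179.935, -0.006, 166.204], 'wrist_force': [0.268, 0.08, 0.492], 'wrist_torque': [-0.005, 0.011, 0.038], 'gripper_force': 0.0, 'opening': 0.095}
top {'K': array([[527.21560799,   0.        , 333.21804176],
       [  0.        , 527.21560799, 233.69747192],
       [  0.        ,   0.        ,   1.        ]]), 'origin': array([ 0.30377749, -0.14174196,  1.4563688 ]), 'attitude': array([  9.19586704,   0.34042048, -89.25772145])}
scene {'K': array([[499.98275526,   0.        , 317.42343337],
       [  0.        , 499.98275526, 237.70071459],
       [  0.        ,   0.        ,   1.        ]]), 'origin': array([1.35881413, 0.08270277, 0.87458994]), 'attitude': array([ 47.91145971,  -0.5416029 , 105.13329686])}
{'K': array([[427.43010055,   0.        , 322.33142417],
       [  0.        , 427.43010055, 248.10084901],
       [  0.        ,   0.        ,   1.        ]]), 'origin': array([0.08510416, 0.6230986 , 0.38427863]), 'attitude': array([-13.64660142,   0.08219559,  76.20981302])}
```

View pics/top0.png

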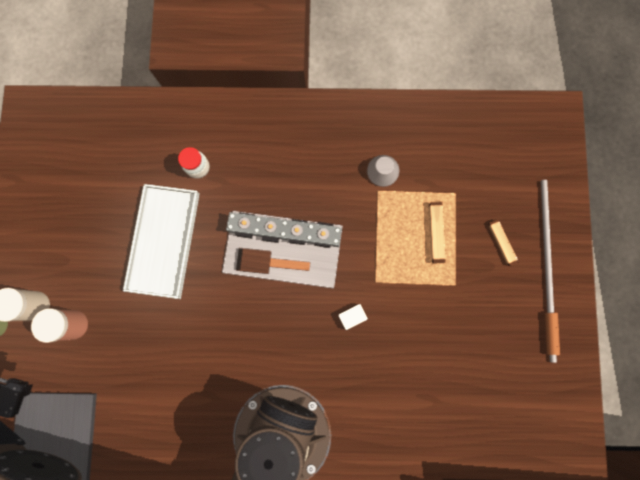

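View pics/scene0.png

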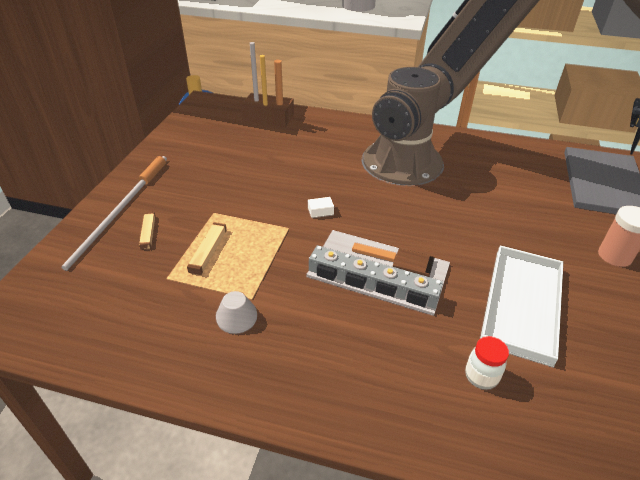

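The top view shows the tray at (162,240), the bed with its screws at y≈225–235, the paddle blade at (254,260) with the handle to (310,266), the block on the mat at (437,232), the jar at (193,162) and the cone at (383,171). There are also decoys: a white brick at (352,316) and a short block at (503,242). The scene view shows all the lanes dark.

```bash
cat > h.py <<'E'
from bench import robot
import cv2, numpy as np
from scipy.spatial.transform import Rotation as Ro
np.set_printoptions(precision=4,suppress=True)
def cam(n):
    m=robot.camera_model(n); return m['K'],m['origin'],Ro.from_euler('xyz',m['attitude'],degrees=True).as_matrix()
def p2w(c,px,z):
    K,o,R=c; px=np.atleast_2d(px).astype(float)
    d=np.c_[(px[:,0]-K[0,2])/K[0,0],-(px[:,1]-K[1,2])/K[1,1],-np.ones(len(px))]@R.T
    return o+d*((z-o[2])/d[:,2])[:,None]
def w2p(c,P):
    K,o,R=c; q=(np.atleast_2d(P)-o)@R
    return np.c_[K[0,0]*q[:,0]/-q[:,2]+K[0,2],K[1,1]*q[:,1]/q[:,2]+K[1,2]]
def tool(P,yaw=None):
    "shift in tool axes (rows sum) from measured TCP to world point P"
    o=robot.get_obs(); R=Ro.from_euler('xyz',o['ee_rot'],degrees=True).as_matrix()
    return R.T@(np.array(P)-o['eef_pos']), o
def shot(n,f):
    c=cam(n); im=robot.get_image(n); cv2.imwrite('pics/'+f,im); return c,im
E
python3 - <<'E'
from h import *
c=cam('top')
def s(n,px,z): print(n,p2w(c,px,z)[:,:2].tolist() if 0 else p2w(c,px,z))
s('bed corners plate',[(229,211),(342,224),(335,287),(223,273)],.01)
s('screws',[(244,223),(270,227),(297,230),(324,234)],.06)
s('paddle blade,handle tip',[(239,260),(270,262),(310,266)],.022)
s('block',[(437,203),(437,262)],.026)
s('mat',[(376,191),(457,192),(457,285),(376,284)],.004)
s('tray',[(145,185),(198,192),(181,297),(124,292)],.03)
s('jar',[(190,159)],.09); s('cone',[(386,167)],.06); s('base',[(281,435)],0)
s('white',[(352,316)],.03); s('short',[(503,242)],.02)
E
```

```text
bed corners plate [[ 0.5987  0.1627  0.01  ]
 [ 0.5655 -0.1542  0.01  ]
 [ 0.3902 -0.1369  0.01  ]
 [ 0.4247  0.1715  0.01  ]]
screws [[ 0.556   0.1103  0.06  ]
 [ 0.5459  0.0398  0.06  ]
 [ 0.5386 -0.0331  0.06  ]
 [ 0.5286 -0.1058  0.06  ]]
paddle blade,handle tip [[ 0.4598  0.1267  0.022 ]
 [ 0.4554  0.0416  0.022 ]
 [ 0.4458 -0.068   0.022 ]]
block [[ 0.6248 -0.4167  0.026 ]
 [ 0.4606 -0.4137  0.026 ]]
mat [[ 0.6625 -0.2494  0.004 ]
 [ 0.6622 -0.4779  0.004 ]
 [ 0.4003 -0.4715  0.004 ]
 [ 0.4002 -0.2494  0.004 ]]
tray [[0.6658 0.3963 0.03  ]
 [0.6475 0.2472 0.03  ]
 [0.357  0.2774 0.03  ]
 [0.3684 0.4323 0.03  ]]
jar [[0.7239 0.2573 0.09  ]]
cone [[ 0.7164 -0.2726  0.06  ]]
base [[0.0001 0.0007 0.    ]]
white [[ 0.3124 -0.1834  0.03  ]]
short [[ 0.5187 -0.597   0.02  ]]
```

```bash
R='[-0.031,-0.0356,-0.003,0,-0.031,-0.0356,-0.003,0,-0.031,-0.0356,-0.003,0,-0.031,-0.0356,-0.003,0,-0.031,-0.0356,-0.003,0,-0.031,-0.0356,-0.003,0,-0.031,-0.0356,-0.003,0]'; true
python3 -m crank '[-0.031,-0.0356,-0.003,0,-0.031,-0.0356,-0.003,0,-0.031,-0.0356,-0.003,0,-0.031,-0.0356,-0.003,0,-0.031,-0.0356,-0.003,0,-0.031,-0.0356,-0.003,0,-0.031,-0.0356,-0.003,0]' 0.06 30
python3 -m crank '[-0.031,-0.0356,-0.003,0,-0.031,-0.0356,-0.003,0,-0.031,-0.0356,-0.003,0,-0.031,-0.0356,-0.003,0,-0.031,-0.0356,-0.003,0,-0.031,-0.0356,-0.003,0,-0.031,-0.0356,-0.003,0]'
python3 -m crank '[0,0,0,8.3,0,0,0,8.3,0,0,0,8.3,0,0,0,8.3,0,0,0,8.3]'
python3 -m crank '[0,0,0,8.3,0,0,0,8.3,0,0,0,8.3,0,0,0,8.3,0,0,0,8.3,0,0,0,0]'
python3 - <<'E'
from h import *
shot('wrist','w1.png'); print(robot.get_obs()['joint_pos'])
E
```

```text
time_s: 0.8
eef_pos: [0.3007, 0.3115, 0.2357]
ee_rot: [180.0, 0.0, 166.2]
wrist_force: [0.2, 0.1, 1.0]
opening: 0.0601
gripper_force: 0.0
time_s: 1.5
eef_pos: [0.4521, 0.0175, 0.2567]
ee_rot: [180.0, -0.0, 166.2]
wrist_force: [-0.2, 0.8, -1.2]
opening: 0.0601
gripper_force: 0.0
time_s: 2.0
eef_pos: [0.4515, 0.0194, 0.2564]
ee_rot: [-180.0, -0.0, 124.4]
wrist_force: [0.5, -0.5, 0.1]
opening: 0.0596
gripper_force: 0.0
time_s: 2.6
eef_pos: [0.4515, 0.0195, 0.2564]
ee_rot: [-180.0, -0.0, 83.1]
wrist_force: [-0.7, 0.6, 0.3]
opening: 0.0597
gripper_force: 0.0
[ -5.9176  11.1743 109.0323   0.0031  59.8138   0.7   ]
```

View pics/w1.png

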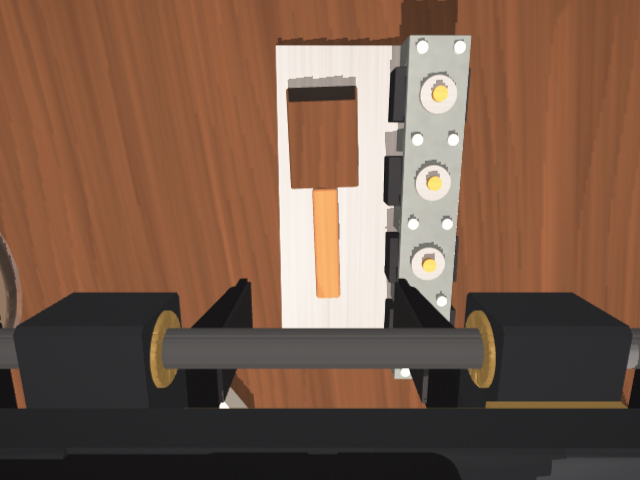

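Run:
```python
from h import *
c=cam('wrist'); print(c[1])
print('blade',p2w(c,[(288,101),(356,99),(358,187),(291,188),(288,87),(356,85)],.022))
print('handle',p2w(c,[(313,190),(337,188),(340,297),(317,297)],.024))
print('plate',p2w(c,[(276,46),(281,328)],.01))
print('bridge top corner',p2w(c,[(408,36),(470,36)],.052))
print('shoe screws',p2w(c,[(439,94),(433,184),(428,264)],.06))
```

```text
[0.4593 0.0854 0.4266]
blade [[0.4328 0.1263 0.022 ]
 [0.4937 0.121  0.022 ]
 [0.4879 0.0425 0.022 ]
 [0.4251 0.0489 0.022 ]
 [0.4344 0.1381 0.022 ]
 [0.4948 0.1328 0.022 ]]
handle [[ 0.4456  0.0448  0.024 ]
 [ 0.4682  0.0441  0.024 ]
 [ 0.4595 -0.0638  0.024 ]
 [ 0.4368 -0.0612  0.024 ]]
plate [[ 0.4276  0.1754  0.01  ]
 [ 0.3943 -0.0962  0.01  ]]
bridge top corner [[0.5373 0.1614 0.052 ]
 [0.5869 0.1557 0.052 ]]
shoe screws [[ 0.5577  0.1137  0.06  ]
 [ 0.5489  0.0417  0.06  ]
 [ 0.5407 -0.0285  0.06  ]]
```

Blade (with its dark band, 89.7 mm) and handle (108 mm) match the given sizes. The bed origin is ≈(0.545, 0.006) with yaw −6.6°, and dark spacers show in all four lanes. Next I grasp the handle.

```bash
python3 -m crank '[0.0074,0.0034,0,-1.9,0,0,0.04,0,0,0,0.04,0,0,0,0.04,0,0,0,0.04,0,0,0,0.04,0,0,0,0.025,0]' 0.05 40
python3 -m crank '[0,0,0.0184,0,0,0,0,0,0,0,0,0]'
python3 -m crank '[0,0,0,0,0,0,0,0,0,0,0,0,0,0,0,0,0,0,0,0]' 0.01 40
```

```text
time_s: 3.35
eef_pos: [0.4554, 0.0269, 0.0292]
ee_rot: [-179.9, -0.0, 85.4]
wrist_force: [-0.5, -1.2, 0.8]
opening: 0.0502
gripper_force: 0.0
time_s: 3.65
eef_pos: [0.4561, 0.0268, 0.0127]
ee_rot: [-180.0, -0.0, 85.3]
wrist_force: [0.8, 0.3, -0.5]
opening: 0.0498
gripper_force: 0.0
time_s: 4.15
eef_pos: [0.456, 0.0264, 0.0134]
ee_rot: [180.0, -0.0, 85.1]
wrist_force: [0.1, 0.4, 3.7]
opening: 0.0236
gripper_force: 40.0
```

```bash
python3 -m crank '[0,0,-0.01,0,0,0,-0.02,0,0,0,-0.03,0,0,0,-0.02,0,0,0,0,0]' 0.01 50
python3 -m crank '[-0.0405,0.0119,0,0,-0.0405,0.0119,0,0,-0.0405,0.0119,0,0,-0.0405,0.0119,0,0,-0.0405,0.0119,0,0,-0.0405,0.0119,0,0,-0.0405,0.0119,0,0,-0.0405,0.0119,0,0]'
python3 -m crank '[0,0,0,8.5,0,0,0,8.5,0,0,0,8.5,0,0,0,8.5,0,0,0,8.5]'
python3 -m crank '[0,0,0,8.5,0,0,0,8.5,0,0,0,8.5,0,0,0,8.5,0,0,0,8.5,0,0,0,0]'
python3 - <<'E'
from h import *
shot('wrist','w2.png')
E
```

```text
time_s: 4.65
eef_pos: [0.4569, 0.0264, 0.0958]
ee_rot: [179.7, -0.0, 85.1]
wrist_force: [-0.3, 0.1, -1.7]
opening: 0.0233
gripper_force: 50.0
time_s: 5.45
eef_pos: [0.5228, -0.3061, 0.0923]
ee_rot: [-179.9, -0.0, 85.1]
wrist_force: [0.4, 0.8, -0.2]
opening: 0.0236
gripper_force: 50.0
time_s: 5.95
eef_pos: [0.5226, -0.3043, 0.0922]
ee_rot: [-179.9, 0.0, 42.2]
wrist_force: [-0.4, 0.3, -0.8]
opening: 0.0234
gripper_force: 50.0
time_s: 6.55
eef_pos: [0.5227, -0.3043, 0.0924]
ee_rot: [-179.9, 0.1, -0.0]
wrist_force: [-1.2, 0.1, -0.8]
opening: 0.0235
gripper_force: 50.0
```

View pics/w2.png

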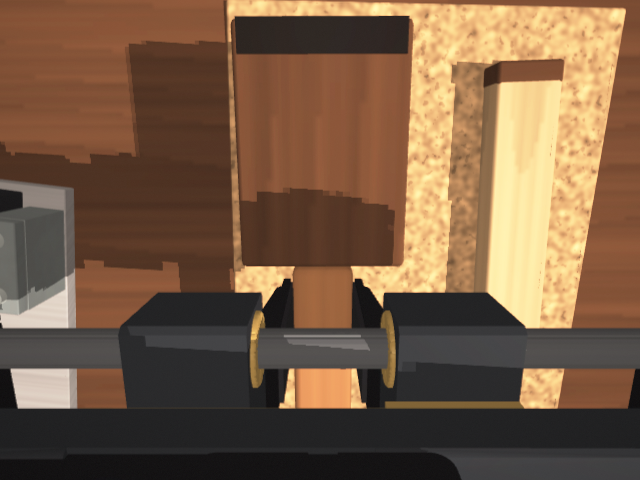

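The wrist view shows the paddle level in the grip and centred at (320,140), with the block to its right at (525,75) clear of it. Lowering it now.

```bash
python3 -m crank '[0,0,0.03,0,0,0,0.03,0,0,0,0.015,0,0,0,0.007,0,0,0,0.0025,0,0,0,0,0,0,0,0,0]' 0.01 50
python3 -m crank '[0,0,0,0,0,0,0,0,0,0,0,0]' 0.045 50
python3 -m crank '[0,0,-0.03,0,0,0,-0.04,0,0,0,-0.04,0,0,0,-0.04,0,0,0,-0.04,0,0,0.03,-0.03,0,0,0.03,0,0,0,0,0,0]'
python3 - <<'E'
from h import *
shot('wrist','w3.png')
E
```

```text
time_s: 7.3
eef_pos: [0.5235, -0.3048, 0.0097]
ee_rot: [180.0, -0.1, 0.1]
wrist_force: [0.6, 0.3, -1.0]
opening: 0.0232
gripper_force: 50.0
time_s: 7.6
eef_pos: [0.5233, -0.3046, 0.0092]
ee_rot: [180.0, -0.0, 0.1]
wrist_force: [0.3, -1.2, 0.3]
opening: 0.0417
gripper_force: 0.0
time_s: 8.4
eef_pos: [0.5231, -0.3673, 0.2296]
ee_rot: [179.9, -0.1, -0.0]
wrist_force: [0.3, -0.1, -0.2]
opening: 0.0447
gripper_force: 0.0
```

View pics/w3.png

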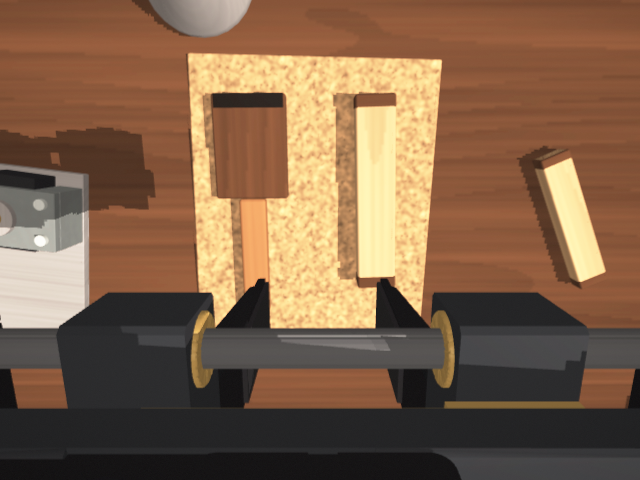

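The paddle lies flat on the mat, with its blade at (250,145). The block is at (376,95)–(376,285), and the short decoy is off the mat to the right.

Run:
```python
from h import *
c=cam('wrist'); print(c[1])
B=p2w(c,[(356,94),(395,94),(394,286),(357,286)],.026); print(B)
print(np.linalg.norm(B[0]-B[3]),np.linalg.norm(B[0]-B[1]))
print('mat',p2w(c,[(189,54),(441,61)],.004))
print('blade',p2w(c,[(212,94),(283,94),(287,196),(216,198)],.016))
print(tool([.541,-.41,.02])[0])
```

```text
[ 0.5888 -0.3651  0.3988]
[[ 0.6291 -0.393   0.026 ]
 [ 0.6291 -0.4252  0.026 ]
 [ 0.4624 -0.431   0.026 ]
 [ 0.4624 -0.3971  0.026 ]]
0.16672321090145084 0.032192128814684494
mat [[ 0.6638 -0.2511  0.004 ]
 [ 0.6583 -0.4672  0.004 ]]
blade [[ 0.6301 -0.2718  0.016 ]
 [ 0.6301 -0.3319  0.016 ]
 [ 0.5437 -0.3336  0.016 ]
 [ 0.542  -0.27    0.016 ]]
[0.0182 0.0445 0.2087]
```

```bash
python3 -m crank '[0.0327,0.044,0,-1.7,0,0,0.045,0,0,0,0.045,0,0,0,0.045,0,0,0,0.045,0,0,0,0.02,0,0,0,0.015,0,0,0,0,0]' 0.06 50
python3 -m crank '[0,0,0.0075,0,0,0,0,0,0,0,0,0]'
python3 -m crank '[0,0,0,0,0,0,0,0,0,0,0,0,0,0,0,0,0,0,0,0]' 0.02 60
python3 -m crank '[0,0,-0.01,0,0,0,-0.02,0,0,0,-0.03,0,0,0,-0.03,0,0,0,0,0]'
```

```text
time_s: 9.25
eef_pos: [0.5525, -0.4033, 0.0118]
ee_rot: [-179.9, 0.1, 1.8]
wrist_force: [-0.5, -0.1, 0.3]
opening: 0.0601
gripper_force: 0.0
time_s: 9.55
eef_pos: [0.5534, -0.4048, 0.0072]
ee_rot: [180.0, -0.1, 1.8]
wrist_force: [0.8, 0.3, -0.1]
opening: 0.0596
gripper_force: 0.0
time_s: 10.05
eef_pos: [0.5532, -0.4048, 0.0064]
ee_rot: [180.0, -0.0, 1.8]
wrist_force: [-0.1, -0.9, 2.8]
opening: 0.0337
gripper_force: 60.0
time_s: 10.55
eef_pos: [0.5545, -0.4056, 0.1009]
ee_rot: [179.8, -0.3, 1.8]
wrist_force: [0.3, 0.3, -1.6]
opening: 0.0334
gripper_force: 60.0
```

```bash
python3 -m crank '[0,0,0,8.4,0.0117,-0.0375,0,0,0.0117,-0.0375,0,0,0.0117,-0.0375,0,0,0.0117,-0.0375,0,0,0.0117,-0.0375,0,0,0.0117,-0.0375,0,0,0.0117,-0.0375,0,0]'
python3 -m crank '[0.0117,-0.0375,0,0,0,0,0,0,0,0,0,0]'
python3 - <<'E'
from h import *
c,im=shot('wrist','w4.png'); print(robot.get_obs()['joint_pos'])
c,t=shot('top','t4.png')
t=cv2.resize(t[140:300,200:480],None,fx=2.2,fy=2.2,interpolation=cv2.INTER_CUBIC)
w=cv2.resize(im,(466,350)); w=cv2.copyMakeBorder(w,0,2,0,0,cv2.BORDER_CONSTANT)
cv2.imwrite('pics/v4.png',cv2.resize(np.vstack([cv2.resize(t,(640,366)),im[0:300]]),(577,600)))
E
```

```text
time_s: 11.35
eef_pos: [0.6647, -0.1515, 0.0956]
ee_rot: [-180.0, 0.1, -6.6]
wrist_force: [-0.4, -0.2, -1.5]
opening: 0.0338
gripper_force: 60.0
time_s: 11.65
eef_pos: [0.6803, -0.1164, 0.0955]
ee_rot: [-180.0, 0.1, -6.5]
wrist_force: [-0.3, 1.0, -1.3]
opening: 0.0333
gripper_force: 60.0
[-15.2768  40.3554  85.6159  -0.004   54.0877  81.2983]
```

View pics/v4.png

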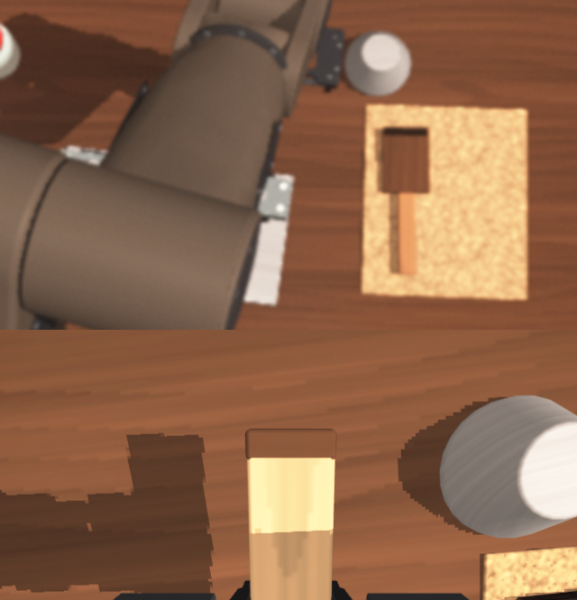

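Run:
```python
from h import *
c=cam('wrist'); o=robot.get_obs()
R=Ro.from_euler('xyz',o['ee_rot'],degrees=True).as_matrix()
print(((p2w(c,[(273,111),(372,111),(368,255),(276,255)],.1151)-o['eef_pos'])@R))
O=np.array([.545,.006]);a=np.radians(-6.6);E=np.array([[np.cos(a),np.sin(a)],[-np.sin(a),np.cos(a)]])
print('bed',E@(o['eef_pos'][:2]-O))
im=cv2.imread('pics/w4.png'); g=im[:330]
cv2.imwrite('pics/x.png',g)
```

```text
[[ 0.0768 -0.017  -0.0193]
 [ 0.0768  0.0163 -0.0193]
 [ 0.0267  0.0163 -0.0193]
 [ 0.0267 -0.0173 -0.0193]]
bed [ 0.1484 -0.1077]
```

```bash
python3 -m crank '[0,0,0.03,0,0,0,0.03,0,0,0,0.015,0,0,0,0.005,0,0,0,0,0,0,0,0,0]'
python3 -m crank '[-0.01,0,0,0,-0.01,0,0,0,-0.01,0,0,0,-0.01,0,0,0,-0.01,0,0,0]'
python3 -m crank '[-0.01,0,0,0,-0.01,0,0,0,-0.01,0,0,0,-0.012,0,0,0,0,0,0,0,0,0,0,0]'
```

```text
time_s: 12.35
eef_pos: [0.6811, -0.1178, 0.0174]
ee_rot: [180.0, -0.1, -6.6]
wrist_force: [0.8, -0.2, -0.8]
opening: 0.0337
gripper_force: 60.0
time_s: 12.85
eef_pos: [0.6321, -0.1119, 0.0175]
ee_rot: [180.0, -0.3, -6.6]
wrist_force: [8.8, -0.2, -0.9]
opening: 0.0336
gripper_force: 60.0
time_s: 13.45
eef_pos: [0.589, -0.1068, 0.0165]
ee_rot: [-180.0, -0.0, -6.6]
wrist_force: [0.1, 0.1, -1.5]
opening: 0.0338
gripper_force: 60.0
```

```bash
python3 -m crank '[0.012,0,0,0,0.025,0,0,0,0.03,0,0,0,0.026,0,0,0,0,0,0,0,0,-0.036,0,0,0,-0.036,0,0,0,0,0,0]'
python3 -m crank '[0,0,0,0,0,0,0,0]'
python3 - <<'E'
from h import *
O=np.array([.545,.006]);a=np.radians(-6.6);E=np.array([[np.cos(a),np.sin(a)],[-np.sin(a),np.cos(a)]])
print('bed',E@(robot.get_obs()['eef_pos'][:2]-O))
c,im=shot('wrist','w5.png'); cs,s=shot('scene','s5.png')
cv2.imwrite('pics/v5.png',np.vstack([im[60:340],s[160:340]]))
E
```

```text
time_s: 14.25
eef_pos: [0.6895, -0.042, 0.016]
ee_rot: [-180.0, 0.1, -6.4]
wrist_force: [0.1, -0.1, -1.7]
opening: 0.0331
gripper_force: 60.0
time_s: 14.45
eef_pos: [0.6896, -0.0466, 0.0162]
ee_rot: [180.0, 0.0, -6.6]
wrist_force: [-0.1, -0.3, 0.1]
opening: 0.0335
gripper_force: 60.0
bed [ 0.1497 -0.0356]
```

View pics/v5.png

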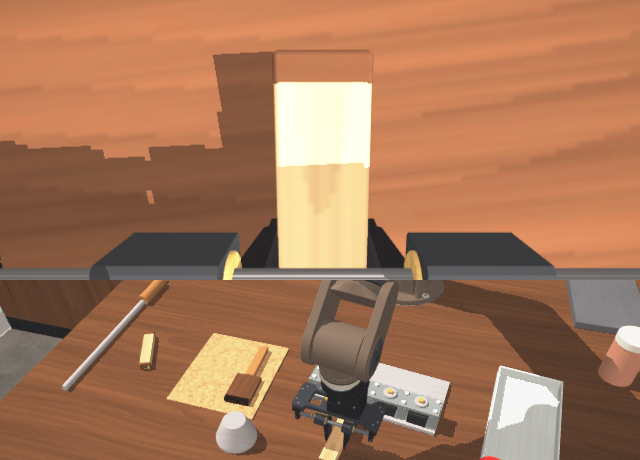

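The block has not slipped (rear end still at row 111). Now lane 2.

```bash
python3 -m crank '[-0.01,0,0,0,-0.01,0,0,0,-0.01,0,0,0,-0.01,0,0,0,-0.01,0,0,0]'
python3 -m crank '[-0.01,0,0,0,-0.01,0,0,0,-0.01,0,0,0,-0.0125,0,0,0,0,0,0,0,0,0,0,0]'
python3 -m crank '[0.012,0,0,0,0.025,0,0,0,0.03,0,0,0,0.0255,0,0,0,0,0,0,0,0,-0.036,0,0,0,-0.036,0,0,0,0,0,0]'
python3 -m crank '[0,0,0,0,0,0,0,0]'
python3 - <<'E'
from h import *
O=np.array([.545,.006]);a=np.radians(-6.6);E=np.array([[np.cos(a),np.sin(a)],[-np.sin(a),np.cos(a)]])
print('bed',E@(robot.get_obs()['eef_pos'][:2]-O))
c,im=shot('wrist','w6.png'); d=cv2.absdiff(im,cv2.imread('pics/w5.png'))[100:330,260:390]; print(d.mean())
E
```

```text
time_s: 15.05
eef_pos: [0.6411, -0.0406, 0.0169]
ee_rot: [180.0, -0.3, -6.6]
wrist_force: [7.8, -0.7, -3.3]
opening: 0.0337
gripper_force: 60.0
time_s: 15.65
eef_pos: [0.5978, -0.0353, 0.0164]
ee_rot: [-180.0, 0.0, -6.6]
wrist_force: [-0.5, 0.3, -1.4]
opening: 0.034
gripper_force: 60.0
time_s: 16.45
eef_pos: [0.6975, 0.0295, 0.016]
ee_rot: [-180.0, 0.0, -6.4]
wrist_force: [-0.6, -0.2, -1.9]
opening: 0.0335
gripper_force: 60.0
time_s: 16.65
eef_pos: [0.6977, 0.0249, 0.0161]
ee_rot: [180.0, 0.0, -6.6]
wrist_force: [-0.1, 0.0, -1.6]
opening: 0.0334
gripper_force: 60.0
bed [0.1495 0.0363]
1.6886956521739132
```

```bash
python3 -m crank '[-0.01,0,0,0,-0.01,0,0,0,-0.01,0,0,0,-0.01,0,0,0,-0.01,0,0,0]'
python3 -m crank '[-0.01,0,0,0,-0.01,0,0,0,-0.01,0,0,0,-0.0125,0,0,0,0,0,0,0,0,0,0,0]'
python3 -m crank '[0.012,0,0,0,0.025,0,0,0,0.03,0,0,0,0.0255,0,0,0,0,0,0,0,0,-0.036,0,0,0,-0.036,0,0,0,0,0,0]'
python3 -m crank '[0,0,0,0,0,0,0,0]'
python3 - <<'E'
from h import *
O=np.array([.545,.006]);a=np.radians(-6.6);E=np.array([[np.cos(a),np.sin(a)],[-np.sin(a),np.cos(a)]])
print('bed',E@(robot.get_obs()['eef_pos'][:2]-O))
c,im=shot('wrist','w7.png'); d=cv2.absdiff(im,cv2.imread('pics/w5.png'))[100:330,260:390]; print(d.mean())
E
```

```text
time_s: 17.2
eef_pos: [0.6494, 0.031, 0.017]
ee_rot: [-180.0, -0.3, -6.6]
wrist_force: [8.3, -1.7, -3.0]
opening: 0.0336
gripper_force: 60.0
time_s: 17.8
eef_pos: [0.6061, 0.0362, 0.0164]
ee_rot: [-180.0, 0.0, -6.6]
wrist_force: [0.1, 0.4, -0.6]
opening: 0.0337
gripper_force: 60.0
time_s: 18.6
eef_pos: [0.7057, 0.101, 0.0159]
ee_rot: [-180.0, 0.0, -6.4]
wrist_force: [0.6, 0.1, -0.9]
opening: 0.0336
gripper_force: 60.0
time_s: 18.8
eef_pos: [0.706, 0.0964, 0.0161]
ee_rot: [180.0, 0.0, -6.6]
wrist_force: [0.5, 0.1, -0.8]
opening: 0.0336
gripper_force: 60.0
bed [0.1495 0.1083]
1.8179933110367894
```

```bash
python3 -m crank '[-0.01,0,0,0,-0.01,0,0,0,-0.01,0,0,0,-0.01,0,0,0,-0.01,0,0,0]'
python3 -m crank '[-0.01,0,0,0,-0.01,0,0,0,-0.01,0,0,0,-0.0125,0,0,0,0,0,0,0,0,0,0,0]'
python3 -m crank '[0.012,0,0,0,0.025,0,0,0,0.03,0,0,0,0.0255,0,0,0,0,0,-0.02,0,0,0,-0.04,0,0,0,-0.04,0,0,0,0,0]'
python3 -m crank '[-0.002,0.04,0,0,-0.007,0.04,0,0,-0.007,0.04,0,0,-0.007,0.04,0,0,-0.007,0.04,0,0,-0.007,0.04,0,0,-0.007,0.04,0,0,-0.007,0.04,0,0]'
python3 -m crank '[-0.007,0.04,0,0,-0.007,0.04,0,0,-0.007,0.04,0,0,-0.007,0.03,0,0,0,0,0,0,0,0,0,0]'
python3 - <<'E'
from h import *
c,im=shot('wrist','w8.png'); d=cv2.absdiff(im,cv2.imread('pics/w5.png'))[100:330,260:390]; print(d.mean())
c,t=shot('top','t8.png')
cv2.imwrite('pics/v8.png',np.vstack([cv2.resize(t[140:310,200:480],(640,389),interpolation=cv2.INTER_CUBIC),im[100:310]]))
E
```

```text
time_s: 19.35
eef_pos: [0.6576, 0.1026, 0.017]
ee_rot: [-180.0, -0.3, -6.6]
wrist_force: [7.9, -0.3, -3.9]
opening: 0.034
gripper_force: 60.0
time_s: 19.95
eef_pos: [0.6143, 0.1078, 0.0165]
ee_rot: [-180.0, 0.0, -6.6]
wrist_force: [0.2, -0.2, -0.5]
opening: 0.0337
gripper_force: 60.0
time_s: 20.75
eef_pos: [0.709, 0.0971, 0.1221]
ee_rot: [-179.9, -0.5, -6.6]
wrist_force: [0.9, -0.4, -0.9]
opening: 0.0334
gripper_force: 60.0
time_s: 21.55
eef_pos: [0.6182, -0.2165, 0.1155]
ee_rot: [-180.0, 0.0, -6.6]
wrist_force: [1.1, -0.8, -0.2]
opening: 0.0335
gripper_force: 60.0
time_s: 22.15
eef_pos: [0.5734, -0.3611, 0.1154]
ee_rot: [-180.0, 0.1, -6.7]
wrist_force: [0.5, 1.1, -0.8]
opening: 0.0335
gripper_force: 60.0
41.08295429208473
```

View pics/v8.png

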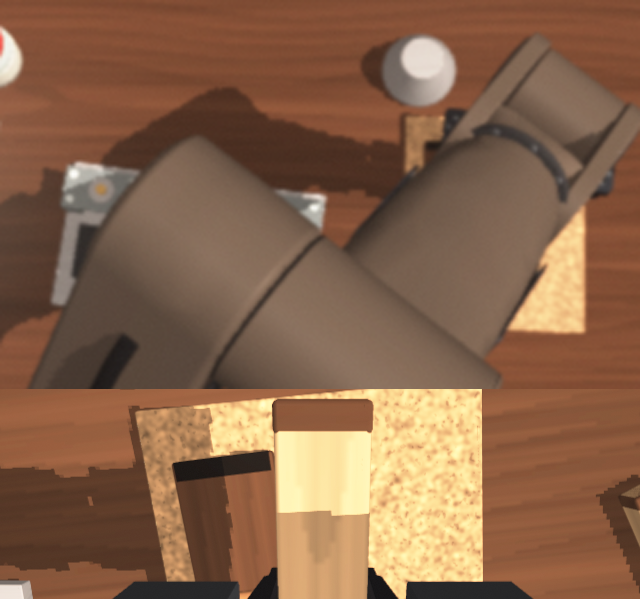

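Run:
```python
from h import *
c,s=shot('scene','s8.png')
O=np.array([.545,.006]);a=np.radians(-6.6);E=np.array([[np.cos(a),np.sin(a)],[-np.sin(a),np.cos(a)]])
g=cv2.cvtColor(s,cv2.COLOR_BGR2GRAY)
for y in(-.108,-.036,.036,.108):
    r=[]
    for x in np.arange(-.135,-.03,.01):
        w=O+E.T@[x,y]; u,v=w2p(c,[*w,.04])[0]; r.append(int(g[int(round(v)),int(round(u))]))
    print(y,r)
u,v=map(int,w2p(c,[.5,0,.03])[0]); cv2.imwrite('pics/v9.png',cv2.resize(s[v-70:v+80,u-130:u+130],None,fx=2.5,fy=2.5))
```

```text
-0.108 [120, 120, 114, 188, 67, 68, 67, 68, 66, 68, 186]
-0.036 [116, 110, 116, 137, 68, 70, 68, 67, 66, 53, 64]
0.036 [112, 112, 113, 150, 69, 68, 48, 48, 46, 48, 109]
0.108 [116, 116, 110, 115, 47, 47, 46, 46, 47, 45, 91]
```

View pics/v9.png

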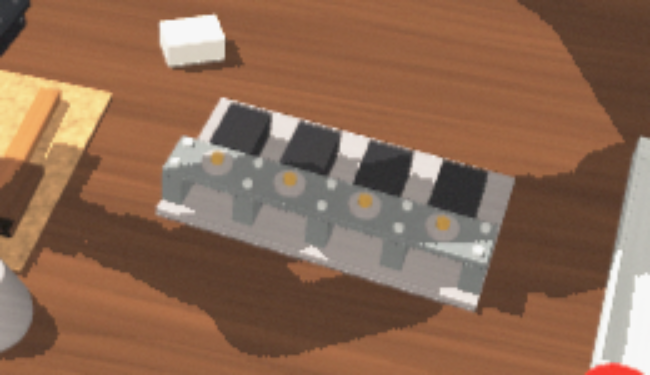

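All four spacers are out on the open area at bed x≈−68 mm, and the lanes are clear. Next I lay the block back on the mat.

```bash
python3 -m crank '[0,0,0,-6.7,-0.0172,0.0265,0,0,-0.0172,0.0265,0,0,0,0,0.04,0,0,0,0.04,0,0,0,0.02,0,0,0,0.007,0,0,0,0,0]'
python3 -m crank '[0,0,0.001,0,0,0,0,0]'
python3 -m crank '[0,0,0,0,0,0,0,0,0,0,0,0]' 0.06 60
python3 -m crank '[0,0,-0.03,0,0,0,-0.04,0,0,0,-0.04,0,0,0,-0.04,0,0,0,-0.04,0,0,-0.03,-0.03,0,0,-0.03,0,0,0,0,0,0]'
python3 - <<'E'
from h import *
shot('wrist','w10.png')
E
```

```text
time_s: 23.1
eef_pos: [0.5401, -0.413, 0.0089]
ee_rot: [-180.0, 0.0, 0.2]
wrist_force: [-0.2, 0.2, -1.2]
opening: 0.0335
gripper_force: 60.0
time_s: 23.3
eef_pos: [0.5402, -0.4139, 0.0095]
ee_rot: [179.9, -0.1, 0.1]
wrist_force: [0.2, 0.2, -0.5]
opening: 0.0337
gripper_force: 60.0
time_s: 23.6
eef_pos: [0.5397, -0.4139, 0.0087]
ee_rot: [180.0, -0.0, 0.1]
wrist_force: [0.1, 0.9, 0.1]
opening: 0.0525
gripper_force: 0.0
time_s: 24.4
eef_pos: [0.5397, -0.3511, 0.2298]
ee_rot: [180.0, -0.1, 0.2]
wrist_force: [0.2, -0.9, -0.5]
opening: 0.0597
gripper_force: 0.0
```

View pics/w10.png

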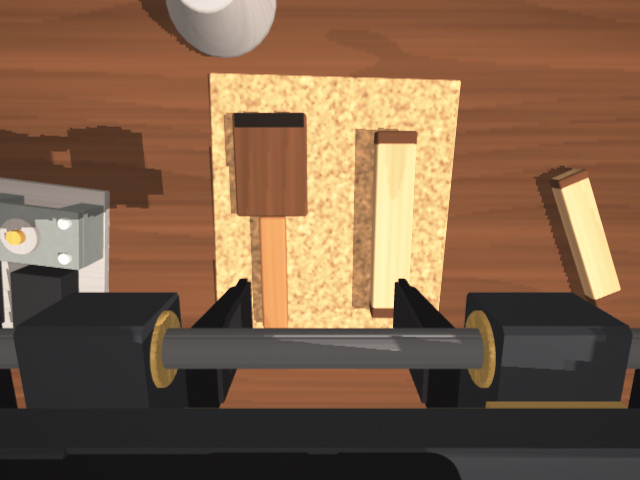

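Paddle and block lie flat side by side on the mat. Now the spacers, starting with spacer 1.

```bash
python3 -m crank '[0,0,0,6.8,-0.0173,-0.0412,0,0,-0.0173,-0.0412,0,0,-0.0173,-0.0412,0,0,-0.0173,-0.0412,0,0,-0.0173,-0.0412,0,0,-0.0173,-0.0412,0,0,0,0,0,0]' 0.056 40
python3 -m crank '[0,0,0.04,0,0,0,0.04,0,0,0,0.04,0,0,0,0.03,0,0,0,0,0,0,0,0,0]'
python3 - <<'E'
from h import *
O=np.array([.545,.006]);a=np.radians(-6.6);E=np.array([[np.cos(a),np.sin(a)],[-np.sin(a),np.cos(a)]])
print('bed',E@(robot.get_obs()['eef_pos'][:2]-O))
c,im=shot('wrist','w11.png')
for x,y in((-.068,-.108),(-.068,-.036),(-.036,-.108)): print(w2p(c,[*(O+E.T@[x,y]),.04]))
E
```

```text
time_s: 25.25
eef_pos: [0.4638, -0.0932, 0.2281]
ee_rot: [-180.0, 0.1, -6.5]
wrist_force: [-0.3, -0.1, -0.4]
opening: 0.0559
gripper_force: 0.0
time_s: 25.85
eef_pos: [0.4656, -0.0969, 0.0783]
ee_rot: [-180.0, 0.1, -6.7]
wrist_force: [0.4, 0.2, -0.4]
opening: 0.0559
gripper_force: 0.0
bed [-0.067  -0.1114]
[[316.5016 278.9584]]
[[175.5685 279.2655]]
[[316.1475 217.0218]]
```

View pics/w11.png

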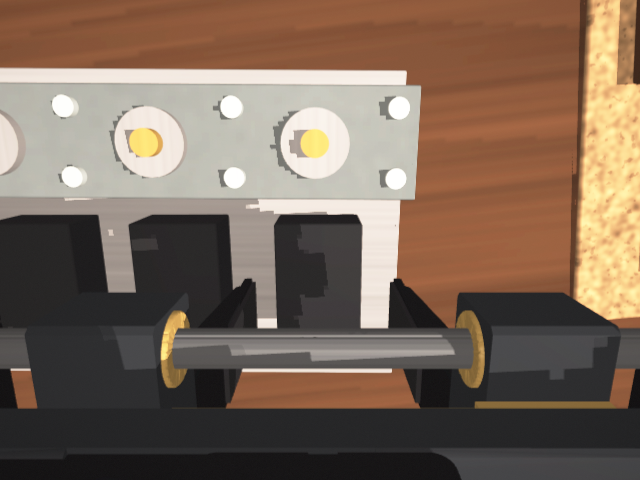

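The spacer's far end is at row 217, as predicted. Centring 3 mm, then grasping.

```bash
python3 -m crank '[-0.001,-0.0034,0,0,0,0,0.03,0,0,0,0.02,0,0,0,0.012,0,0,0,0,0,0,0,0,0]'
python3 -m crank '[0,0,0,0,0,0,0,0,0,0,0,0,0,0,0,0]' 0.03 50
python3 -m crank '[0,0,-0.01,0,0,0,-0.03,0,0,0,-0.03,0,0,0,-0.02,0,0,0,0,0]'
python3 -m crank '[-0.00375,-0.041,0,0,-0.00375,-0.041,0,0,-0.00375,-0.041,0,0,-0.00375,-0.041,0,0,-0.00375,-0.041,0,0]'
python3 -m crank '[-0.00375,-0.041,0,0,-0.00375,-0.041,0,0,-0.00375,-0.041,0,0,-0.00375,-0.041,0,0,-0.00375,-0.041,0,0,0,0,0,0,0,0,0,0]'
python3 - <<'E'
from h import *
c,im=shot('wrist','w12.png'); print(robot.get_obs()['joint_pos'])
E
```

```text
time_s: 26.5
eef_pos: [0.465, -0.0927, 0.017]
ee_rot: [180.0, -0.0, -6.7]
wrist_force: [-0.1, 0.0, 1.0]
opening: 0.0562
gripper_force: 0.0
time_s: 26.9
eef_pos: [0.4651, -0.0928, 0.017]
ee_rot: [180.0, -0.1, -6.7]
wrist_force: [-0.1, -1.0, 7.2]
opening: 0.044
gripper_force: 50.0
time_s: 27.4
eef_pos: [0.4655, -0.0929, 0.1089]
ee_rot: [179.9, -0.3, -6.7]
wrist_force: [0.1, -0.1, -3.3]
opening: 0.0438
gripper_force: 50.0
time_s: 27.9
eef_pos: [0.4692, 0.1147, 0.1055]
ee_rot: [180.0, 0.1, -6.7]
wrist_force: [0.5, -0.7, -2.2]
opening: 0.044
gripper_force: 50.0
time_s: 28.6
eef_pos: [0.4743, 0.3193, 0.1051]
ee_rot: [179.9, 0.1, -6.6]
wrist_force: [-0.2, -0.2, -2.2]
opening: 0.0438
gripper_force: 50.0
[ 27.2488  31.4893 103.2439  -0.0055  45.3724 123.9159]
```

View pics/w12.png

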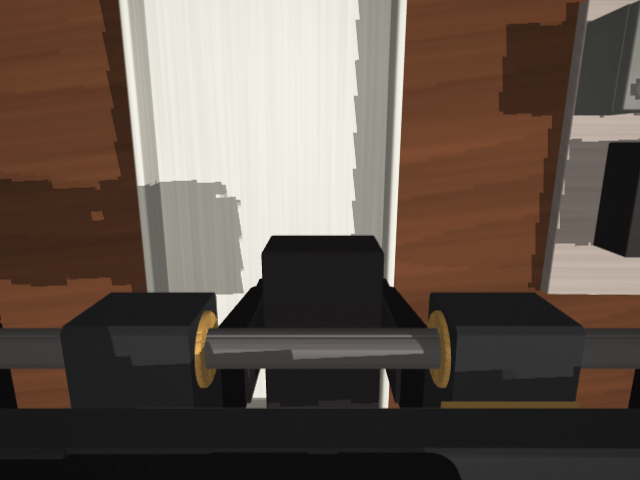

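Run:
```python
from h import *
c=cam('wrist'); o=robot.get_obs(); R=Ro.from_euler('xyz',o['ee_rot'],degrees=True).as_matrix()
P=p2w(c,[(119,0),(148,290),(406,0),(394,270)],.03); print(P); print((P-o['eef_pos'])@R)
# far/near wall via top camera
ct=cam('top'); print(p2w(ct,[(171,188),(152,295)],.03))
```

```text
[[0.6241 0.4071 0.03  ]
 [0.467  0.4258 0.03  ]
 [0.6069 0.2597 0.03  ]
 [0.4623 0.277  0.03  ]]
[[ 0.1384 -0.1055  0.075 ]
 [-0.0198 -0.1058  0.0753]
 [ 0.1385  0.043   0.0752]
 [-0.0072  0.0426  0.0754]]
[[0.6581 0.3231 0.03  ]
 [0.3613 0.356  0.03  ]]
```

The tray is parallel to the tool. The TCP is 31 mm off the tray's centreline, so I shift 9 mm inward and place.

```bash
python3 -m crank '[0,-0.0093,0.02,0,0,0,0.03,0,0,0,0.025,0,0,0,0.012,0,0,0,0.005,0,0,0,0,0,0,0,0,0]'
python3 -m crank '[0,0,0,0,0,0,0,0,0,0,0,0]' 0.056 50
python3 -m crank '[0,0,-0.03,0,0,0,-0.04,0,0,0,-0.03,0,0,0,0,0,0,0,0,0]'
python3 -c "
from h import *
print(tool([.4733,-.022,.017])[0])"
```

```text
time_s: 29.35
eef_pos: [0.4768, 0.3281, 0.0152]
ee_rot: [-180.0, -0.1, -6.7]
wrist_force: [-0.8, 0.4, -1.1]
opening: 0.0439
gripper_force: 50.0
time_s: 29.65
eef_pos: [0.4765, 0.3284, 0.0149]
ee_rot: [-180.0, -0.1, -6.7]
wrist_force: [-0.2, 0.3, 0.4]
opening: 0.055
gripper_force: 0.0
time_s: 30.15
eef_pos: [0.4763, 0.3282, 0.1148]
ee_rot: [-179.9, -0.1, -6.7]
wrist_force: [-0.3, 0.8, -0.8]
opening: 0.0559
gripper_force: 0.0
[0.0377 0.3483 0.0975]
```

```bash
python3 -m crank '[0.0042,0.0387,0,0,0.0042,0.0387,0,0,0.0042,0.0387,0,0,0.0042,0.0387,0,0,0.0042,0.0387,0,0,0.0042,0.0387,0,0,0.0042,0.0387,0,0,0.0042,0.0387,0,0]' 
python3 -m crank '[0.0042,0.0387,0,0,0,0,0,0,0,0,0,0]'
python3 -c "
from h import *
print(tool([.4733,-.022,.017])[0])"
```

```text
time_s: 30.95
eef_pos: [0.4727, 0.0153, 0.1131]
ee_rot: [-180.0, 0.1, -6.7]
wrist_force: [0.5, 0.7, 0.8]
opening: 0.0561
gripper_force: 0.0
time_s: 31.25
eef_pos: [0.4726, -0.0227, 0.1133]
ee_rot: [-180.0, 0.1, -6.8]
wrist_force: [0.2, 0.3, -0.3]
opening: 0.0559
gripper_force: 0.0
[ 0.0008 -0.0007  0.0963]
```

```bash
python3 -m crank '[0,0,0.04,0,0,0,0.035,0,0,0,0.015,0,0,0,0.006,0,0,0,0,0]'
python3 -m crank '[0,0,0,0,0,0,0,0,0,0,0,0,0,0,0,0]' 0.03 50
python3 -m crank '[0,0,-0.01,0,0,0,-0.03,0,0,0,-0.03,0,0,0,-0.026,0,0,0,0,0]'
python3 -m crank '[0.0028,-0.0392,0,0,0.0028,-0.0392,0,0,0.0028,-0.0392,0,0,0.0028,-0.0392,0,0,0.0028,-0.0392,0,0]'
python3 -m crank '[0.0028,-0.0392,0,0,0.0028,-0.0392,0,0,0.0028,-0.0392,0,0,0.0028,-0.0392,0,0,0.0028,-0.0392,0,0,0,0,0,0,0,0,0,0]'
python3 -c "
from h import *
shot('wrist','w13.png')
o=robot.get_obs(); R=Ro.from_euler('xyz',[180,0,-6.6],degrees=True).as_matrix()
A=np.array([.4765,.3284,.0135]); print(tool(A+R@[.066,-.044,0])[0])"
```

```text
time_s: 31.75
eef_pos: [0.4728, -0.0212, 0.0175]
ee_rot: [-180.0, 0.1, -6.6]
wrist_force: [-0.3, -0.3, -0.1]
opening: 0.0556
gripper_force: 0.0
time_s: 32.15
eef_pos: [0.4736, -0.0221, 0.0191]
ee_rot: [-180.0, -0.1, -6.7]
wrist_force: [-0.1, 3.1, 7.0]
opening: 0.0436
gripper_force: 50.0
time_s: 32.65
eef_pos: [0.4744, -0.0224, 0.1175]
ee_rot: [180.0, -0.3, -6.7]
wrist_force: [0.2, 0.3, -2.7]
opening: 0.044
gripper_force: 50.0
time_s: 33.15
eef_pos: [0.5096, 0.1723, 0.1136]
ee_rot: [180.0, 0.1, -6.7]
wrist_force: [0.5, 0.3, -2.0]
opening: 0.044
gripper_force: 50.0
time_s: 33.85
eef_pos: [0.5459, 0.3641, 0.1129]
ee_rot: [179.9, 0.1, -6.6]
wrist_force: [1.2, -0.3, -2.8]
opening: 0.0439
gripper_force: 50.0
[ 0.0011 -0.0014  0.0997]
```

```bash
python3 -m crank '[0,-0.001,0.02,0,0,0,0.03,0,0,0,0.03,0,0,0,0.012,0,0,0,0.006,0,0,0,0,0,0,0,0,0]'
python3 -m crank '[0,0,0,0,0,0,0,0,0,0,0,0]' 0.056 50
python3 -m crank '[0,0,-0.03,0,0,0,-0.04,0,0,0,-0.03,0,0,0,0,0,0,0,0,0]'
python3 -c "
from h import *
O=np.array([.545,.006]);a=np.radians(-6.6);E=np.array([[np.cos(a),np.sin(a)],[-np.sin(a),np.cos(a)]])
p=O+E.T@[-.068,.036];print(p,tool([*p,.017])[0])"
```

```text
time_s: 34.6
eef_pos: [0.5474, 0.365, 0.0175]
ee_rot: [-179.9, -0.1, -6.7]
wrist_force: [0.2, 0.1, -2.1]
opening: 0.0437
gripper_force: 50.0
time_s: 34.9
eef_pos: [0.5471, 0.3651, 0.017]
ee_rot: [-180.0, -0.1, -6.7]
wrist_force: [-0.1, 0.3, 0.8]
opening: 0.0553
gripper_force: 0.0
time_s: 35.4
eef_pos: [0.5468, 0.365, 0.1169]
ee_rot: [-180.0, -0.1, -6.7]
wrist_force: [-0.3, -0.3, -0.9]
opening: 0.0561
gripper_force: 0.0
[0.4816 0.0496] [-0.0282  0.3209  0.0996]
```

```bash
python3 -m crank '[-0.0035,0.0401,0,0,-0.0035,0.0401,0,0,-0.0035,0.0401,0,0,-0.0035,0.0401,0,0,-0.0035,0.0401,0,0,-0.0035,0.0401,0,0,-0.0035,0.0401,0,0,-0.0035,0.0401,0,0]' 
python3 -m crank '[0,0,0,0,0,0,0,0]'
python3 -m crank '[0,0,0.04,0,0,0,0.035,0,0,0,0.015,0,0,0,0.009,0,0,0,0,0,0,0,0,0]'
python3 -c "
from h import *
print(tool([.4816,.0496,.017])[0])"
```

```text
time_s: 36.2
eef_pos: [0.4804, 0.0481, 0.1151]
ee_rot: [180.0, 0.1, -6.7]
wrist_force: [0.0, -0.4, -0.4]
opening: 0.056
gripper_force: 0.0
time_s: 36.4
eef_pos: [0.4812, 0.049, 0.1155]
ee_rot: [-180.0, 0.1, -6.8]
wrist_force: [-0.1, 0.0, 0.2]
opening: 0.0558
gripper_force: 0.0
time_s: 37.0
eef_pos: [0.4819, 0.0501, 0.0176]
ee_rot: [-180.0, -0.0, -6.7]
wrist_force: [-0.7, -0.0, 1.4]
opening: 0.0559
gripper_force: 0.0
[-0.0002  0.0005  0.0006]
```

```bash
python3 -m crank '[0,0,0,0,0,0,0,0,0,0,0,0,0,0,0,0]' 0.03 50
python3 -m crank '[0,0,-0.01,0,0,0,-0.03,0,0,0,-0.03,0,0,0,-0.026,0,0,0,0,0]'
python3 -m crank '[-0.01305,-0.04,0,0,-0.01305,-0.04,0,0,-0.01305,-0.04,0,0,-0.01305,-0.04,0,0,-0.01305,-0.04,0,0,-0.01305,-0.04,0,0,-0.01305,-0.04,0,0,-0.01305,-0.04,0,0]'
python3 -m crank '[0,0,0,0,0,0,0,0]'
python3 -c "
from h import *
shot('wrist','w14.png'); o=robot.get_obs();print(o['joint_pos'])
print(tool([.415,.380,.013])[0])"
```

```text
time_s: 37.4
eef_pos: [0.482, 0.0496, 0.018]
ee_rot: [-180.0, -0.1, -6.7]
wrist_force: [-0.2, 2.2, 7.3]
opening: 0.0439
gripper_force: 50.0
time_s: 37.9
eef_pos: [0.4828, 0.0495, 0.1165]
ee_rot: [-180.0, -0.3, -6.7]
wrist_force: [0.3, 0.6, -2.4]
opening: 0.0438
gripper_force: 50.0
time_s: 38.7
eef_pos: [0.4142, 0.3809, 0.1125]
ee_rot: [180.0, 0.1, -6.7]
wrist_force: [0.7, -0.3, -1.8]
opening: 0.0436
gripper_force: 50.0
time_s: 38.9
eef_pos: [0.4144, 0.3797, 0.1123]
ee_rot: [179.9, 0.1, -6.6]
wrist_force: [-0.4, -1.2, -2.4]
opening: 0.0434
gripper_force: 50.0
[ 35.6855  30.2718 104.297   -0.0076  45.5209 132.3585]
[ 0.0002 -0.0012  0.0995]
```

```bash
python3 -m crank '[0,-0.001,0.02,0,0,0,0.03,0,0,0,0.03,0,0,0,0.013,0,0,0,0.0055,0,0,0,0,0,0,0,0,0]'
python3 -m crank '[0,0,0,0,0,0,0,0,0,0,0,0]' 0.056 50
python3 -m crank '[0,0,-0.03,0,0,0,-0.04,0,0,0,-0.03,0,0,0,0,0,0,0,0,0]'
python3 -c "
from h import *
O=np.array([.545,.006]);a=np.radians(-6.6);E=np.array([[np.cos(a),np.sin(a)],[-np.sin(a),np.cos(a)]])
p=O+E.T@[-.068,.108];print(p,tool([*p,.017])[0])
c,im=shot('wrist','w15.png')"
```

```text
time_s: 39.65
eef_pos: [0.4159, 0.3806, 0.0158]
ee_rot: [-179.9, -0.1, -6.7]
wrist_force: [0.2, 0.2, -1.7]
opening: 0.0439
gripper_force: 50.0
time_s: 39.95
eef_pos: [0.4156, 0.3808, 0.0154]
ee_rot: [-180.0, -0.0, -6.7]
wrist_force: [-0.5, 0.1, -0.5]
opening: 0.0556
gripper_force: 0.0
time_s: 40.45
eef_pos: [0.4154, 0.3806, 0.1153]
ee_rot: [-179.9, -0.1, -6.7]
wrist_force: [-0.4, -0.0, -0.4]
opening: 0.0557
gripper_force: 0.0
[0.4899 0.1211] [0.1041 0.2492 0.0981]
```

View pics/w15.png

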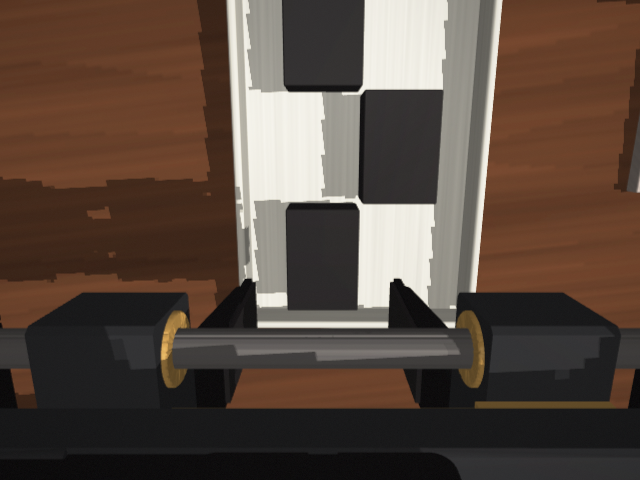

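The three spacers lie flat in the tray. Now spacer 4.

```bash
python3 -m crank '[0.0149,0.0356,0,0,0.0149,0.0356,0,0,0.0149,0.0356,0,0,0.0149,0.0356,0,0,0.0149,0.0356,0,0,0.0149,0.0356,0,0,0.0149,0.0356,0,0,0,0,0,0]' 
python3 -m crank '[0,0,0.04,0,0,0,0.035,0,0,0,0.015,0,0,0,0.008,0,0,0,0,0,0,0,0,0]'
python3 -m crank '[0,0,0,0,0,0,0,0,0,0,0,0,0,0,0,0]' 0.03 50
python3 -m crank '[0,0,-0.01,0,0,0,-0.03,0,0,0,-0.03,0,0,0,-0.026,0,0,0,0,0]'
python3 -c "
from h import *
print(tool([.6086,.3131,.013])[0])"
```

```text
time_s: 41.3
eef_pos: [0.4904, 0.1175, 0.1135]
ee_rot: [180.0, 0.1, -6.9]
wrist_force: [0.9, 1.0, 0.4]
opening: 0.0562
gripper_force: 0.0
time_s: 41.9
eef_pos: [0.49, 0.1212, 0.017]
ee_rot: [-180.0, -0.0, -6.7]
wrist_force: [-0.6, -0.2, 0.5]
opening: 0.056
gripper_force: 0.0
time_s: 42.3
eef_pos: [0.4902, 0.121, 0.0175]
ee_rot: [-180.0, -0.1, -6.7]
wrist_force: [-1.4, 1.4, 7.1]
opening: 0.0438
gripper_force: 50.0
time_s: 42.8
eef_pos: [0.4911, 0.121, 0.1161]
ee_rot: [-179.9, -0.3, -6.7]
wrist_force: [-0.8, -0.5, -3.0]
opening: 0.0435
gripper_force: 50.0
[ 0.0938 -0.2043  0.1038]
```

```bash
python3 -m crank '[0.0156,-0.034,0,0,0.0156,-0.034,0,0,0.0156,-0.034,0,0,0.0156,-0.034,0,0,0.0156,-0.034,0,0,0.0156,-0.034,0,0,0,0,0,0,0,0,0,0]'
python3 -c "
from h import *
print(tool([.6086,.3131,.013])[0])"
python3 -m crank '[0,0,0.02,0,0,0,0.03,0,0,0,0.03,0,0,0,0.013,0,0,0,0.006,0,0,0,0,0,0,0,0,0]'
python3 -m crank '[0,0,0,0,0,0,0,0,0,0,0,0]' 0.056 50
python3 -m crank '[0,0,-0.03,0,0,0,-0.04,0,0,0,-0.04,0,0,0,-0.04,0,-0.02,0,-0.04,0,-0.03,0,0,0,-0.03,0,0,0,0,0,0,0]'
python3 - <<'E'
from h import *
c,im=shot('wrist','w16.png'); c,s=shot('scene','s16.png')
cv2.imwrite('pics/v16.png',np.vstack([im[:290],s[150:400]]))
E
```

```text
time_s: 43.6
eef_pos: [0.6059, 0.3127, 0.1112]
ee_rot: [179.9, 0.1, -6.6]
wrist_force: [-0.3, 0.5, -1.7]
opening: 0.0435
gripper_force: 50.0
[ 0.0029 -0.0008  0.0982]
time_s: 44.3
eef_pos: [0.6072, 0.3126, 0.0149]
ee_rot: [-180.0, -0.1, -6.7]
wrist_force: [-0.9, -0.3, -1.7]
opening: 0.0438
gripper_force: 50.0
time_s: 44.6
eef_pos: [0.6069, 0.3127, 0.0144]
ee_rot: [-180.0, -0.0, -6.7]
wrist_force: [0.3, 0.2, -0.2]
opening: 0.0553
gripper_force: 0.0
time_s: 45.4
eef_pos: [0.5244, 0.3223, 0.2048]
ee_rot: [-180.0, 0.0, -6.6]
wrist_force: [0.8, 0.5, 0.1]
opening: 0.0561
gripper_force: 0.0
```

View pics/v16.png

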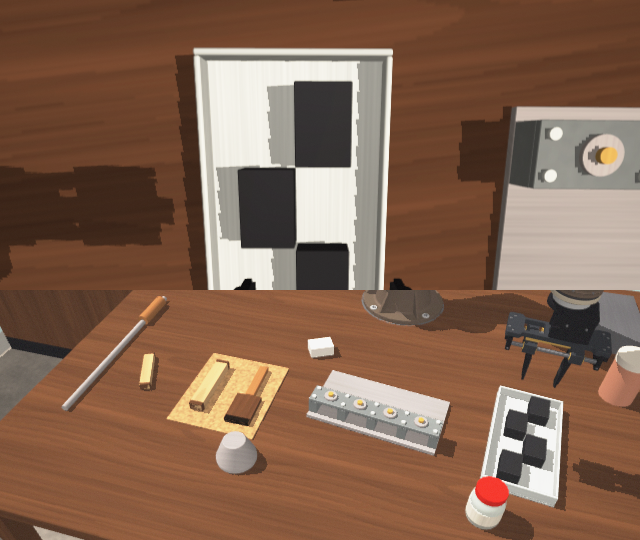

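The tray holds four spacers flat and separate, the lanes are empty, and the jar and cone are standing. As a last step I check numerically that block and paddle weren't knocked off their places on the mat.

Run:
```python
from h import *
c,t=shot('top','t17.png'); a=cv2.imread('pics/t4.png'); z=cv2.imread('pics/top0.png')
def rect(m,n,zh):
    m=cv2.morphologyEx(m.astype(np.uint8),cv2.MORPH_OPEN,np.ones((3,3)))
    for k in cv2.findContours(m,cv2.RETR_EXTERNAL,cv2.CHAIN_APPROX_NONE)[0]:
        if cv2.contourArea(k)<60: continue
        b=p2w(c,cv2.boxPoints(cv2.minAreaRect(k)),zh); print(n,b[:,:2].round(3).tolist())
roi=np.zeros(t.shape[:2],bool); roi[180:295,370:465]=1
d=cv2.absdiff(t,a).max(2)>30   # t4: mat with paddle only
rect(d&roi,'new vs t4',.026)
d=cv2.absdiff(t,z).max(2)>40
print('jar/cone diff',d[145:180,178:210].mean(),d[150:187,366:400].mean())
```

```text
new vs t4 [[0.616, -0.378], [0.617, -0.436], [0.444, -0.432], [0.444, -0.375]]
jar/cone diff 0.0 0.0
```

```bash
python3 -c "
from bench import robot
print(robot.hand_in())"
```

```text
the job is handed in; nothing more can be done
None
```

The job is handed in: the paddle and block lie flat side by side on the mat, all four spacers were driven out with the block and lie flat and separate on the tray floor, and the jar and cone were not moved; it took about 45 s of the 210 s, and the verdict was not shown.

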